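# Load the analyser's reagent tray in reverse order

### The job

Move the four white reagent bottles from the bench rack into the four pockets of the grey reagent tray, in reverse order: counting from the robot's left to its right, the first bottle of the rack goes into the last pocket of the tray, the second into the third, the third into the second and the last into the first. Leave each bottle standing upright on the floor of its own pocket, and let none of them tip over on the way.

Things in the scene. Friction and masses are not known exactly. Their poses are not given: they have to be found in the camera images.
- tall_mid (a point): White tall slim round reagent bottle, diameter 34 mm up to 74 mm, then a narrow shoulder and a small cap (diameter 22 mm), 100 mm high in all. The point is on its axis, 50 mm above its underside; z up. About 100 g, rigid, loose, standing in its holder in the bench rack at the start, turned by at most 9 degrees from the rack's axes.
- squat_mid (a point): White squat round jar, the widest round one, diameter 44 mm up to 60 mm with a broad lid (diameter 40 mm), 82 mm high in all. The point is on its axis, 41 mm above its underside; z up. About 100 g, rigid, loose, standing in its holder in the bench rack at the start, turned by at most 9 degrees from the rack's axes.
- square_mid (a point): White square bottle, 38 x 38 mm body up to 70 mm, then a small round cap (diameter 22 mm), 92 mm high in all. The point is on its axis, 46 mm above its underside; x and y are square to its faces; z up. About 100 g, rigid, loose, standing in its holder in the bench rack at the start, turned by at most 9 degrees from the rack's axes.
- flat_mid (a point): White flat oblong bottle, body 28 mm along its x by 44 mm along its y up to 75 mm, then a small round cap (diameter 22 mm), 96 mm high in all. The point is on its axis, 48 mm above its underside; z up. About 100 g, rigid, loose, standing in its holder in the bench rack at the start, turned by at most 9 degrees from the rack's axes.
- holder_tall: Shallow white square holder, 62 x 62 x 20 mm high (walls 4 mm, floor 4 mm), fixed on the bench rack, in which the tall round bottle stands at the start; it stays there and so marks where in the row that bottle came from. Origin: centre of its underside, axes as the rack's.
- holder_squat: Shallow white square holder, 62 x 62 x 20 mm high (walls 4 mm, floor 4 mm), fixed on the bench rack, in which the squat jar-shaped bottle stands at the start; it stays there and so marks where in the row that bottle came from. Origin: centre of its underside, axes as the rack's.
- holder_square: Shallow white square holder, 62 x 62 x 20 mm high (walls 4 mm, floor 4 mm), fixed on the bench rack, in which the square bottle stands at the start; it stays there and so marks where in the row that bottle came from. Origin: centre of its underside, axes as the rack's.
- holder_flat: Shallow white square holder, 62 x 62 x 20 mm high (walls 4 mm, floor 4 mm), fixed on the bench rack, in which the flat oblong bottle stands at the start; it stays there and so marks where in the row that bottle came from. Origin: centre of its underside, axes as the rack's.
- rack: Bench rack the bottles start in: fixed aluminium base 82 x 284 mm, 6 mm thick, carrying the four holders in a row along its y at y = +99, +33, -33 and -99 mm; thin end plates 34 mm high. Holder rims are 26 mm and bottle undersides 10 mm above the bench. Origin: centre of its underside on the bench; z up, +y to the robot's left (turned by up to 23 degrees).
- tray: Analyser's reagent tray, where the bottles go: fixed grey open tray 72 x 270 mm, 22 mm high, with four square pockets 60 x 60 mm inside (walls 6 mm, floor 6 mm thick) in a row along its y, centres at y = +99, +33, -33 and -99 mm, x = 0. Empty at the start. Origin: centre of its underside on the bench; z up, +y to the robot's left (turned by up to 23 degrees). A small black tab on its robot side is only trim.
Not all that is in view belongs to the job. What is shaped like the part that bears tall_mid but blue is not meant.

How it is judged:
By the outcome, as a careful person would: the job done as asked, in the order asked, and still so for the second after the job is handed in, with the robot touching nothing.
It also fails if it takes over 115 s, if anything falls off the work surface, if the arm or the gripper's body presses on something with over 40 N, if the wrist force passes 120 N, or if a joint passes its speed limit or range.

### The arm

A 6-joint arm with a two-finger parallel gripper is mounted at the origin on the work surface. World frame = base frame: x ahead of the robot, y to its left, z up, the work surface at z = 0. Lengths are in m, angles in degrees, forces in N, time in s.
With the tool pointing down it reaches from about 0.275 to 0.975 m from the base axis. Payload 8.4 kg.
Tool frame: the origin (TCP) lies at the very end of the fingers, on their centre line; the grasp point (between the pads) lies 19 mm behind it; z points along the fingers, y is the line along which they close (so a half turn about z gives the same grasp; the last joint's range is limited). The gripper opens to 92 mm and grips with 3 to 60 N. Pads are 20 mm wide; open, the fingers measure 128 mm over their backs; the gripper's body (75 mm by 189 mm) begins 69 mm behind the grasp point.
Start: joints at [-63.335, 20.225, 93.587, -0, 66.188, -0.138], TCP at [0.282, -0.558, 0.215] pointing down, gripper open.
Joint ranges: [-150.9, 150.9], [-52.94, 120.26], [3.33, 152.33], [-74.26, 254.26], [0, 154.13], [-172.89, 172.89]. Speed limits (degrees/s): [127.2, 127.2, 159.86, 180, 180, 180].

### API

Orientations are given as a 3x3 rotation matrix whose columns are the frame's x, y, z axes.
In Python, from station import r, camera, calibration gives the robot as it stands. The module is installed in compiled form; this text tells all that it offers.
- The arm moves only by the shell command python3 -m inch 'ROWS' [FORCE]. ROWS is JSON, a list that holds one entry, the list of rows, each a list of 7 numbers: the shift along the tool's x, y, z in cm, then the turn, a rotation vector about the tool's x, y, z in rad, then the finger opening in cm, from 0 to 9.19. A call has 1 to 20 rows; each row shifts and turns the commanded pose from where the row before left it, along the tool's axes as they then stand; what a row does not reach is not made up. A row lasts 1/12 s, in which the tool goes at most 41.7 mm and 7.16 degrees, less where a joint would pass 70% of its speed; a pose out of reach is approached as far as the arm can. A call is refused whole if a number of a shift passes 4.17 or a number of a turn 0.125, either way. A call with a gripper value outside its range is refused whole. The fingers move at their own pace and stop on an object; FORCE is the grip in N (left out, the last holds). Time passes only in rows, so rows that do not move let the fingers close. It gives the time, the measured TCP pose, the force, the opening and the grip force at its end, in the units of the state.
- r.observe(): the state, without advancing time (a new reading comes with each control period).
- camera(name): name is "side" or "top"; returns the picture (384x512x3 uint8, red, green, blue); there is no depth.
- calibration(name): a dict with "camera_matrix" (3x3 intrinsics, pixels), "T" (4x4, takes a point from camera to world coordinates). Camera axes: x right, y down, z forward; pixel columns grow to the right and rows downward; lengths in m; the calibration is good to about 2 mm. A picture is of the moment at which its call begins. calibration takes no time and is no camera call.
- r.sign_off(): hands the job in; it is judged then, once.
The state is a dict: "t": time; "joints": joint angles; "qd": joint speeds; "joint_torque": joint torques, N m; "position": TCP position; "eef_rot": TCP orientation; "wrist_force": force on the tool from outside, world axes, zero at the start; "torque": the same for the moment, N m; "finger_gap": opening from 0.0 (shut) to 1.0 (fully open); "finger_force": force on a finger pad.
Only numpy, scipy, OpenCV 4.12 (cv2) and the standard library are available. Lean on these libraries where they do the work, as an engineer would, in place of code of your own. Each camera call takes 0.05 s, during which the arm holds its last target. There are 200 camera calls.

## Working session

There is one attempt and no reset: what is moved stays moved. The work goes in short steps, Python scripts to look and compute and a shell command to move; the robot and the scene stay as the last step left them, time stands still between calls to the robot, and variables do not carry over. Pictures are saved under pics/ and viewed, at most 14 in all, crops included, and the job is handed in when it is done.

```bash
mkdir -p pics
python3 - <<'E'
from station import r,camera,calibration
import cv2
for n in("side","top"):
    cv2.imwrite(f"pics/{n}0.png",camera(n)[:,:,::-1]); c=calibration(n); print(c["camera_matrix"],c["T"])
print(r.observe())
E
```

```text
[[383.47732237   0.         258.13255603]
 [  0.         383.47732237 196.09899879]
 [  0.           0.           1.        ]] [[-0.93963205 -0.19742299  0.27949199  0.23977583]
 [-0.3421694   0.55025804 -0.76166672  0.69826984]
 [-0.0034222  -0.81132007 -0.5845922   0.61262699]
 [ 0.          0.          0.          1.        ]]
[[448.30774982   0.         255.86602659]
 [  0.         448.30774982 196.01404924]
 [  0.           0.           1.        ]] [[ 0.02595203 -0.99320548  0.11344327  0.36785736]
 [-0.99930602 -0.02880844 -0.02361251  0.01457496]
 [ 0.0267202  -0.11275175 -0.99326385  1.14773209]
 [ 0.          0.          0.          1.        ]]
{'t': 0.1, 'joints': array([-6.33340774e+01,  2.02605985e+01,  9.36230389e+01, -8.28014858e-06,
        6.61869282e+01, -1.38552221e-01]), 'qd': array([-0.0871001 , -0.11195899, -0.17057134,  0.07896715, -0.00328166,
        0.03374378]), 'joint_torque': array([-1.23998045e-03, -5.94908452e+01, -3.34929872e+01,  7.00587546e-02,
        1.83500274e-02, -3.86033349e-06]), 'position': array([ 0.28164077, -0.55746881,  0.21392935]), 'eef_rot': array([[ 8.92550576e-01,  4.50946962e-01, -5.52845648e-04],
       [ 4.50947301e-01, -8.92549898e-01,  1.10054723e-03],
       [ 2.84610628e-06, -1.23159832e-03, -9.99999242e-01]]), 'wrist_force': array([-0.86338071, -0.245292  , -0.25012854]), 'torque': array([-0.00870479, -0.05906255,  0.00077865]), 'finger_force': 0.0, 'finger_gap': 1.0020946235746306}
```

View pics/side0.png

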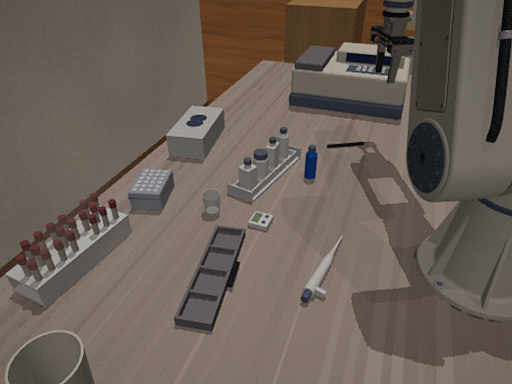

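View pics/top0.png

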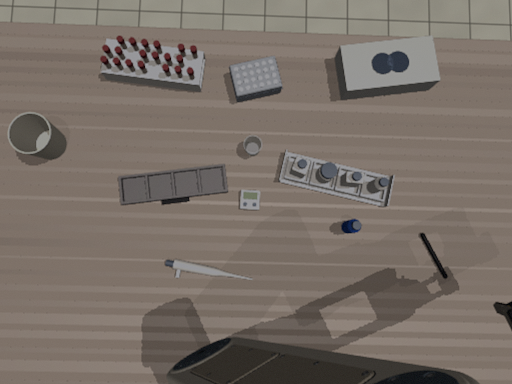

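The side view shows the rack around (267,168), the tray around (213,275) and the blue decoy at (311,162). The top view has the rack at (336,180), the tray at (173,185) and the blue decoy at (351,227). Candidates in top pixels: rack bottles at (300,166), (328,173), (353,179) and (380,185). Lookalikes are the blue bottle (351,227), the beaker (252,146) and the red-capped tube rack (153,65). I'll use the four white ones in the rack and check them in close crops.

Run:
```python
import cv2,numpy as np
a=cv2.imread("pics/top0.png")[140:215,268:403]; b=cv2.imread("pics/side0.png")[120:200,222:330]
a=cv2.resize(a,None,fx=5.9,fy=5.9,interpolation=cv2.INTER_CUBIC)[:, :790]
cv2.imwrite("pics/topc.png",a)
b=cv2.resize(b,None,fx=7,fy=7,interpolation=cv2.INTER_CUBIC);cv2.imwrite("pics/sidec.png",b)
c=cv2.resize(cv2.imread("pics/top0.png")[155:215,108:238],None,fx=6,fy=6,interpolation=cv2.INTER_CUBIC);cv2.imwrite("pics/trayc.png",c)
```

```text
(no output)
```

View pics/topc.png

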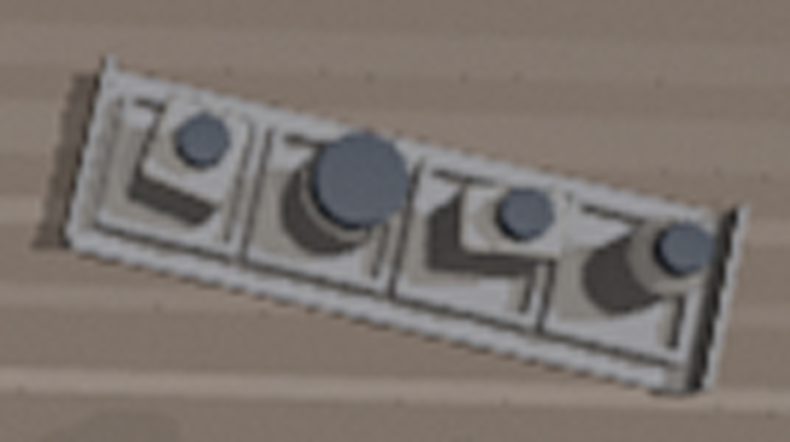

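View pics/sidec.png

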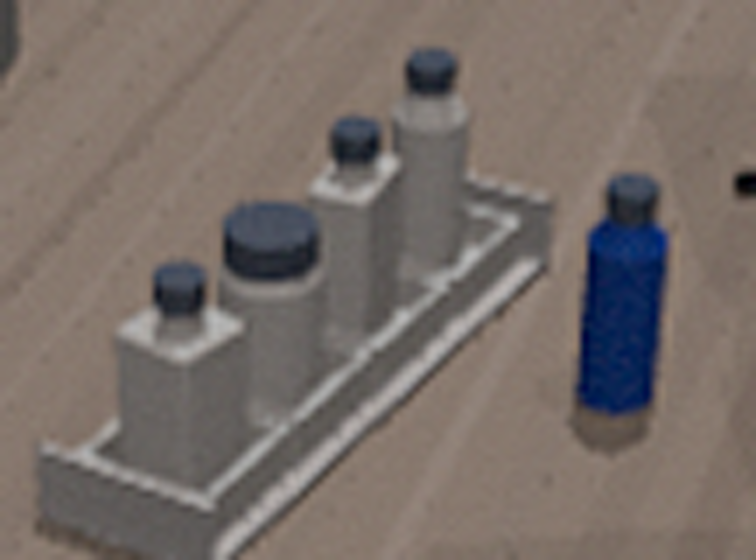

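View pics/trayc.png

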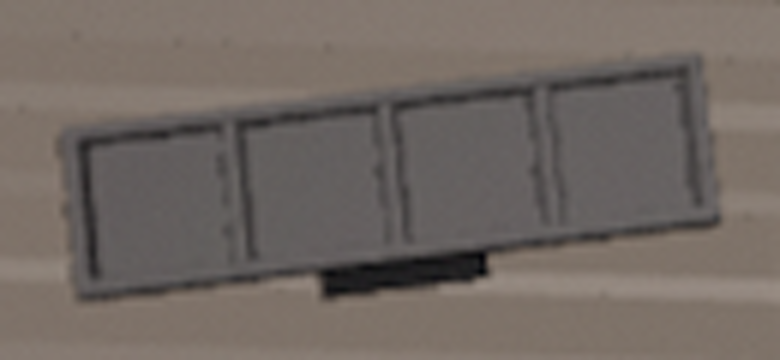

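The crops show the rack from left to right: square (200,140), squat (360,180), flat with its long side along the row (525,213), and tall (683,247). So square goes to pocket 4, squat to 3, flat to 2 and tall to 1. The side crop confirms this, with blue standing separately. The tray crop shows the four empty pockets, with corners near (65,130), (700,57), (718,222) and (80,297).

```bash
cat > h.py <<'E'
import cv2,numpy as np
from station import r,camera,calibration
def ray(n,uv):
    c=calibration(n);K=np.array(c["camera_matrix"]);T=np.array(c["T"])
    d=T[:3,:3]@np.linalg.solve(K,[uv[0],uv[1],1.]);return T[:3,3],d
def plane(n,uv,z):
    o,d=ray(n,uv);return (o+d*(z-o[2])/d[2])
def tri(a,b):
    (o1,d1),(o2,d2)=ray("top",a),ray("side",b)
    s=np.linalg.lstsq(np.c_[d1,-d2],o2-o1,rcond=None)[0];p,q=o1+s[0]*d1,o2+s[1]*d2
    return (p+q)/2,np.linalg.norm(p-q)
def go(x,y,z,psi):
    """turn (rad about tool z) first, then shift in cm along turned tool axes"""
    s=r.observe();R=np.array(s["eef_rot"]);p=np.array(s["position"])
    now=np.degrees(np.arctan2(R[1,0],R[0,0]));t=np.radians(psi)
    F=np.array([[np.cos(t),np.sin(t),0],[np.sin(t),-np.cos(t),0],[0,0,-1]])
    sh=F.T@(np.array([x,y,z])-p)*100
    print("turn",np.round(-np.radians(psi-now),3),"shift",sh.round(2),"now",p.round(4),"psi",now.round(2),"tilt",R[:,2].round(4))
E
python3 - <<'E'
from h import *
from scipy import ndimage as N
def caps(im,x0,y0,x1,y1):
    hsv=cv2.cvtColor(im,cv2.COLOR_BGR2HSV); m=cv2.inRange(hsv,(105,45,50),(125,120,140))
    k=np.zeros_like(m);k[y0:y1,x0:x1]=m[y0:y1,x0:x1]
    n,l,st,c=cv2.connectedComponentsWithStats(k)
    return sorted([(c[i][0],c[i][1],st[i][4],*st[i][:4]) for i in range(1,n) if st[i][4]>12],key=lambda q:q[0])
T=caps(cv2.imread("pics/top0.png"),285,155,395,195);S=caps(cv2.imread("pics/side0.png"),235,122,300,195)
print(np.round(T,1));print(np.round(S,1))
for a,b,z in zip(T,S,(.102,.092,.106,.110)):
    print(plane("top",a[:2],z-.003).round(4),*tri(a,b))
t=cv2.imread("pics/top0.png");
# tray rim corners from crop, and grey mask
px=[(108+u/6-.4,155+v/6-.4) for u,v in((65,130),(700,57),(718,222),(80,297))]
C=np.array([plane("top",p,.022 if i<2 else .022) for i,p in enumerate(px)]);print(C.round(4),C.mean(0).round(4),[np.linalg.norm(C[i]-C[(i+1)%4]).round(4) for i in range(4)])
e=C[0]-C[1]+C[3]-C[2];print("tray yaw",np.degrees(np.arctan2(-e[0],e[1])))
q=[(268+u/5.9-.4,140+v/5.9-.4) for u,v in((108,62),(740,208),(708,390),(70,245))]
C=np.array([plane("top",p,.034) for p in q]);print(C.round(4),C.mean(0).round(4),[np.linalg.norm(C[i]-C[(i+1)%4]).round(4) for i in range(4)])
e=C[0]-C[1]+C[3]-C[2];print("rack yaw",np.degrees(np.arctan2(-e[0],e[1])))
# square/flat yaw: bright shoulder
for nm,(u,v) in dict(sq=(299,166),fl=(354,178)).items():
    pass
E
```

```text
[]
[[247.1 160.2  28.  244.  158.    7.    7. ]
 [260.  153.   89.  254.  149.   13.   11. ]
 [272.4 138.2  18.  270.  137.    6.    4. ]
 [283.2 128.7  18.  280.  127.    7.    5. ]]
[[0.5365 0.3354 0.022 ]
 [0.5758 0.0703 0.022 ]
 [0.5056 0.0604 0.022 ]
 [0.4663 0.325  0.022 ]] [0.521  0.1978 0.022 ] [np.float64(0.268), np.float64(0.0709), np.float64(0.2675), np.float64(0.0709)]
tray yaw 8.440842931545708
[[ 0.6144 -0.085   0.034 ]
 [ 0.5591 -0.3583  0.034 ]
 [ 0.4802 -0.3438  0.034 ]
 [ 0.5344 -0.0703  0.034 ]] [ 0.547  -0.2143  0.034 ] [np.float64(0.2788), np.float64(0.0803), np.float64(0.2789), np.float64(0.0813)]
rack yaw -11.32528903505666
```

Run:
```python
from h import *
def caps(im,x0,y0,x1,y1,d):
    b,g,rr=[im[:,:,i].astype(int) for i in range(3)]
    m=((b-rr>d)&(b>45)).astype(np.uint8)
    k=np.zeros_like(m);k[y0:y1,x0:x1]=m[y0:y1,x0:x1]
    n,l,st,c=cv2.connectedComponentsWithStats(k)
    return sorted([(c[i][0],c[i][1],st[i][4],*st[i][:4]) for i in range(1,n) if st[i][4]>12],key=lambda q:q[0])
im=cv2.imread("pics/top0.png")
T=caps(im,285,155,395,195,9);S=caps(cv2.imread("pics/side0.png"),235,122,300,195,9)
print(np.round(T,1));print(np.round(S,1))
c=np.array([.547,-.2143]);th=np.radians(-11.3);M=np.array([[np.cos(th),np.sin(th)],[-np.sin(th),np.cos(th)]])
for a,b,z in zip(T,S,(.102,.092,.106,.110)):
    p=plane("top",a[:2],z-.002);print(p.round(4),"rack",(M@(p[:2]-c)).round(4),*tri(a,b))
# shoulder edges in crop: square NE corner etc.
q=lambda u,v,z:plane("top",(268+u/5.9-.4,140+v/5.9-.4),z)[:2]
a=q(170,98,.080)-q(250,118,.080);print("sq edge yaw",np.degrees(np.arctan2(-a[0],a[1])),np.linalg.norm(a))
a=q(462,245,.085)-q(560,265,.085);print("fl edge",np.degrees(np.arctan2(-a[0],a[1])),np.linalg.norm(a))
b=cv2.resize(im[150:200,290:380],None,fx=8,fy=8,interpolation=cv2.INTER_CUBIC);b=cv2.convertScaleAbs(b,alpha=1.9,beta=-90);cv2.imwrite("pics/c2.png",b)
```

```text
[[302.1 163.   58.  298.  159.    9.    9. ]
 [328.7 170.  197.  321.  163.   16.   15. ]
 [356.9 175.5  59.  353.  172.    9.    8. ]
 [383.9 181.5  58.  380.  178.    9.    8. ]]
[[247.1 160.2  31.  244.  158.    7.    7. ]
 [260.  153.6 108.  254.  149.   13.   11. ]
 [272.4 138.8  25.  270.  137.    6.    6. ]
 [283.2 129.   26.  280.  127.    7.    6. ]]
[ 0.5697 -0.1182  0.1   ] rack [0.0034 0.0987] [ 0.57047902 -0.11882573  0.09538693] 0.0002266246915759876
[ 0.5566 -0.1838  0.09  ] rack [0.0034 0.0318] [ 0.55795117 -0.18515555  0.08252185] 2.44425901376103e-05
[ 0.543  -0.2485  0.104 ] rack [ 0.0028 -0.0344] [ 0.54344967 -0.24970075  0.09967261] 0.0005695122572029021
[ 0.5298 -0.3115  0.108 ] rack [ 0.0022 -0.0987] [ 0.53024345 -0.31283686  0.10394439] 0.00034536601466061094
sq edge yaw -12.475797477891009 0.033933687311772466
fl edge -9.932689342835593 0.04086847011434971
```

View pics/c2.png

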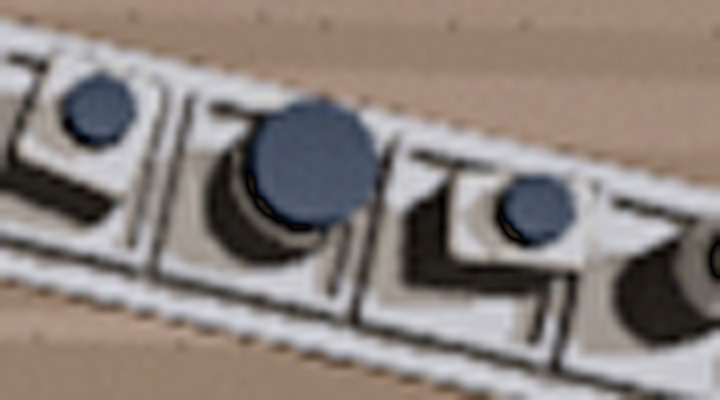

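Enhanced crop: square's lower edge runs (20,158)→(112,192), about 6° clockwise of the rack. Flat's runs (450,255)→(585,270), about 6° counter-clockwise. Measured cap positions match the rack slots (±99, ±33), so I'm moving now.

```bash
python3 -c "
from h import *
go(.570,-.1185,.215,72)"
```

```text
turn -0.789 shift [50.66 13.86 -0.11] now [ 0.2816 -0.5575  0.2139] psi 26.8 tilt [-6.0e-04  1.1e-03 -1.0e+00]
```

```bash
python3 -m inch '[[[0,0,0,0,0,-0.0986,9.19],[0,0,0,0,0,-0.0986,9.19],[0,0,0,0,0,-0.0986,9.19],[0,0,0,0,0,-0.0986,9.19],[0,0,0,0,0,-0.0986,9.19],[0,0,0,0,0,-0.0986,9.19],[0,0,0,0,0,-0.0986,9.19],[0,0,0,0,0,-0.0986,9.19]]]' 20
python3 -m inch '[[[2.8,0.77,0,0,0,0,9.19],[2.8,0.77,0,0,0,0,9.19],[2.8,0.77,0,0,0,0,9.19],[2.8,0.77,0,0,0,0,9.19],[2.8,0.77,0,0,0,0,9.19],[2.8,0.77,0,0,0,0,9.19],[2.8,0.77,0,0,0,0,9.19],[2.8,0.77,0,0,0,0,9.19],[2.8,0.77,0,0,0,0,9.19],[2.8,0.77,0,0,0,0,9.19],[2.8,0.77,0,0,0,0,9.19],[2.8,0.77,0,0,0,0,9.19],[2.8,0.77,0,0,0,0,9.19],[2.8,0.77,0,0,0,0,9.19],[2.8,0.77,0,0,0,0,9.19],[2.8,0.77,0,0,0,0,9.19],[2.8,0.77,0,0,0,0,9.19],[2.8,0.77,0,0,0,0,9.19],[0,0,0,0,0,0,9.19]]]'
python3 -c "
from h import *
go(.570,-.1185,.040,72)"
```

```text
t: 0.77
position: [0.2817, -0.5576, 0.2142]
eef_rot: [[0.304, 0.953, -0.0], [0.953, -0.304, 0.001], [0.001, -0.001, -1.0]]
wrist_force: [-0.3, -0.0, 0.1]
finger_gap: 0.997
finger_force: 0.0
t: 2.35
position: [0.5715, -0.1177, 0.2143]
eef_rot: [[0.307, 0.952, 0.001], [0.952, -0.307, 0.001], [0.002, 0.0, -1.0]]
wrist_force: [-0.0, 0.1, -0.7]
finger_gap: 1.0
finger_force: 0.0
turn 0.002 shift [-0.12 -0.12 17.43] now [ 0.5715 -0.1177  0.2143] psi 72.14 tilt [ 9.0e-04  1.4e-03 -1.0e+00]
```

```bash
python3 -m inch '[[[-0.12,-0.12,1.74,0,0,0,9.19],[0,0,1.74,0,0,0,9.19],[0,0,1.74,0,0,0,9.19],[0,0,1.74,0,0,0,9.19],[0,0,1.74,0,0,0,9.19],[0,0,1.74,0,0,0,9.19],[0,0,1.74,0,0,0,9.19],[0,0,1.74,0,0,0,9.19],[0,0,1.74,0,0,0,9.19],[0,0,1.74,0,0,0,9.19],[0,0,0,0,0,0,9.19],[0,0,0,0,0,0,6]]]'
python3 -m inch '[[[0,0,0,0,0,0,5],[0,0,0,0,0,0,4],[0,0,0,0,0,0,3],[0,0,0,0,0,0,2],[0,0,0,0,0,0,2],[0,0,0,0,0,0,2],[0,0,0,0,0,0,2],[0,0,0,0,0,0,2]]]' 20
```

```text
t: 3.35
position: [0.5668, -0.1224, 0.0399]
eef_rot: [[0.309, 0.951, -0.002], [0.951, -0.309, 0.0], [-0.0, -0.002, -1.0]]
wrist_force: [0.1, -0.4, 0.2]
finger_gap: 0.946
finger_force: 0.0
t: 4.02
position: [0.5681, -0.1222, 0.0408]
eef_rot: [[0.309, 0.951, 0.0], [0.951, -0.309, -0.0], [0.0, 0.0, -1.0]]
wrist_force: [0.4, 1.0, 1.9]
finger_gap: 0.41
finger_force: 19.8
```

Grip gap is 37.7 mm, matching the 38 mm square. Lifting.

```bash
python3 -m inch '[[[0,0,-0.8,0,0,0,2],[0,0,-1.6,0,0,0,2],[0,0,-1.6,0,0,0,2],[0,0,-1.6,0,0,0,2],[0,0,-1.6,0,0,0,2],[0,0,-1.6,0,0,0,2],[0,0,-1.6,0,0,0,2],[0,0,-1.6,0,0,0,2],[0,0,-1.6,0,0,0,2],[0,0,-1.6,0,0,0,2],[0,0,-0.8,0,0,0,2],[0,0,0,0,0,0,2]]]'
python3 -c "
from h import *
go(.5355,.0975,.20,98.4)"
```

```text
t: 5.02
position: [0.5689, -0.1223, 0.2028]
eef_rot: [[0.309, 0.951, 0.003], [0.951, -0.309, -0.001], [0.0, 0.003, -1.0]]
wrist_force: [0.9, -0.0, -1.0]
finger_gap: 0.416
finger_force: 19.8
turn -0.461 shift [22.24 -0.09  0.28] now [ 0.5689 -0.1223  0.2028] psi 72.0 tilt [ 3.2e-03 -7.0e-04 -1.0e+00]
```

```bash
python3 -m inch '[[[0,0,0,0,0,-0.0922,2],[0,0,0,0,0,-0.0922,2],[0,0,0,0,0,-0.0922,2],[0,0,0,0,0,-0.0922,2],[0,0,0,0,0,-0.0922,2],[1,0,0,0,0,0,2],[2.12,0,0,0,0,0,2],[2.12,0,0,0,0,0,2],[2.12,0,0,0,0,0,2],[2.12,0,0,0,0,0,2],[2.12,0,0,0,0,0,2],[2.12,0,0,0,0,0,2],[2.12,0,0,0,0,0,2],[2.12,0,0,0,0,0,2],[2.12,0,0,0,0,0,2],[1.3,0,0,0,0,0,2],[0.86,0,0,0,0,0,2],[0,0,0,0,0,0,2],[0,0,0,0,0,0,2]]]'
python3 - <<'E'
from h import *
go(.5355,.0975,.0375,98.4)
cv2.imwrite("pics/t1.png",camera("top")[:,:,::-1]);
a=camera("side")[:,:,::-1];cv2.imwrite("pics/s1.png",cv2.resize(a[100:340,130:370],None,fx=2.4,fy=2.4))
E
```

```text
t: 6.6
position: [0.5352, 0.0978, 0.2003]
eef_rot: [[-0.146, 0.989, -0.0], [0.989, 0.146, -0.0], [-0.0, -0.0, -1.0]]
wrist_force: [-0.2, 0.4, -0.7]
finger_gap: 0.417
finger_force: 19.8
turn 0.0 shift [-0.04  0.03 16.28] now [0.5352 0.0978 0.2003] psi 98.41 tilt [-4.e-04 -4.e-04 -1.e+00]
```

View pics/s1.png

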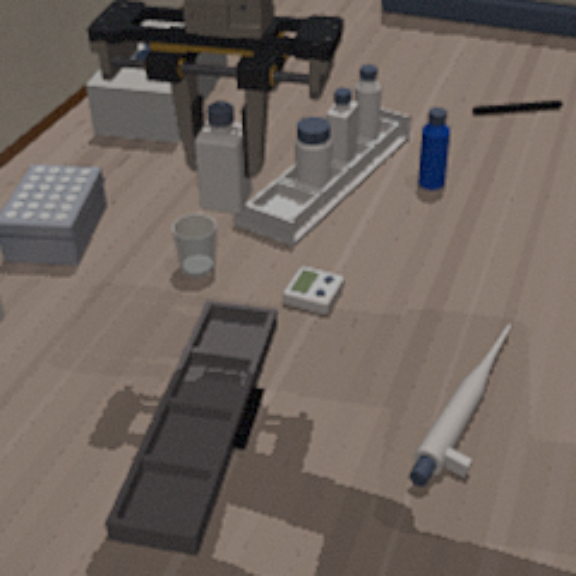

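The square bottle hangs upright in the gripper at side crop (222,160), clear of everything. Lowering into pocket 4.

```bash
python3 -m inch '[[[0,0,1,0,0,0,2],[0,0,2,0,0,0,2],[0,0,2,0,0,0,2],[0,0,2,0,0,0,2],[0,0,2,0,0,0,2],[0,0,2,0,0,0,2],[0,0,2,0,0,0,2],[0,0,1.2,0,0,0,2],[0,0,0.8,0,0,0,2],[0,0,0.6,0,0,0,2],[0,0,0.4,0,0,0,2],[0,0,0.25,0,0,0,2],[0,0,0,0,0,0,2],[0,0,0,0,0,0,2]]]'
python3 -m inch '[[[0,0,0,0,0,0,4.2],[0,0,0,0,0,0,5],[0,0,0,0,0,0,6.5],[0,0,0,0,0,0,9.19],[0,0,0,0,0,0,9.19],[0,0,0,0,0,0,9.19],[0,0,-1,0,0,0,9.19],[0,0,-2,0,0,0,9.19],[0,0,-2,0,0,0,9.19],[0,0,-2,0,0,0,9.19],[0,0,-2,0,0,0,9.19],[0,0,-2,0,0,0,9.19],[0,0,-2,0,0,0,9.19],[0,0,-2,0,0,0,9.19],[0,0,-2,0,0,0,9.19],[0,0,0,0,0,0,9.19]]]'
python3 -c "
from h import *
go(.5570,-.1843,.20,78.7)"
```

```text
t: 7.87
position: [0.5358, 0.098, 0.0386]
eef_rot: [[-0.146, 0.989, 0.001], [0.989, 0.146, 0.0], [0.0, 0.001, -1.0]]
wrist_force: [0.9, -0.6, -0.7]
finger_gap: 0.418
finger_force: 19.8
t: 9.2
position: [0.5374, 0.0983, 0.2127]
eef_rot: [[-0.146, 0.989, 0.006], [0.989, 0.146, 0.001], [0.0, 0.006, -1.0]]
wrist_force: [1.1, -0.1, 0.5]
finger_gap: 1.002
finger_force: 0.0
turn 0.344 shift [-27.32   7.46   1.27] now [0.5374 0.0983 0.2127] psi 98.41 tilt [ 0.0062  0.0012 -1.    ]
```

```bash
python3 -m inch '[[[0,0,0,0,0,0.086,9.19],[0,0,0,0,0,0.086,9.19],[0,0,0,0,0,0.086,9.19],[0,0,0,0,0,0.086,9.19],[-2.5,0.68,0,0,0,0,9.19],[-2.5,0.68,0,0,0,0,9.19],[-2.5,0.68,0,0,0,0,9.19],[-2.5,0.68,0,0,0,0,9.19],[-2.5,0.68,0,0,0,0,9.19],[-2.5,0.68,0,0,0,0,9.19],[-2.5,0.68,0,0,0,0,9.19],[-2.5,0.68,0,0,0,0,9.19],[-2.5,0.68,0,0,0,0,9.19],[-2.5,0.68,0,0,0,0,9.19],[-2.3,0.66,0,0,0,0,9.19],[0,0,0,0,0,0,9.19],[0,0,0,0,0,0,9.19],[0,0,0,0,0,0,9.19]]]'
python3 - <<'E'
from h import *
go(.5570,-.1843,.036,78.7)
cv2.imwrite("pics/s2.png",camera("side")[:,:,::-1])
E
```

```text
t: 10.7
position: [0.5546, -0.1839, 0.2077]
eef_rot: [[0.196, 0.981, -0.001], [0.981, -0.196, 0.001], [0.0, -0.001, -1.0]]
wrist_force: [-0.2, -0.0, -0.1]
finger_gap: 0.998
finger_force: 0.0
turn -0.0 shift [1.000e-02 2.500e-01 1.717e+01] now [ 0.5546 -0.1839  0.2077] psi 78.68 tilt [-8.e-04  6.e-04 -1.e+00]
```

View pics/s2.png

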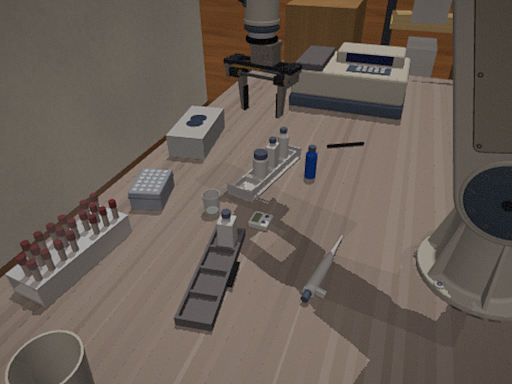

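Square stands upright in pocket 4 at (228,230), and the gripper is above the jar at (260,160). Grasping the jar.

```bash
python3 -m inch '[[[0,0.25,1.7,0,0,0,9.19],[0,0,1.9,0,0,0,9.19],[0,0,1.9,0,0,0,9.19],[0,0,1.9,0,0,0,9.19],[0,0,1.9,0,0,0,9.19],[0,0,1.9,0,0,0,9.19],[0,0,1.9,0,0,0,9.19],[0,0,1.9,0,0,0,9.19],[0,0,1.4,0,0,0,9.19],[0,0,0.8,0,0,0,9.19],[0,0,0,0,0,0,7],[0,0,0,0,0,0,6],[0,0,0,0,0,0,5],[0,0,0,0,0,0,4],[0,0,0,0,0,0,3],[0,0,0,0,0,0,2.5],[0,0,0,0,0,0,2.5],[0,0,0,0,0,0,2.5],[0,0,0,0,0,0,2.5]]]' 20
python3 -m inch '[[[0,0,-0.8,0,0,0,2.5],[0,0,-1.6,0,0,0,2.5],[0,0,-1.6,0,0,0,2.5],[0,0,-1.6,0,0,0,2.5],[0,0,-1.6,0,0,0,2.5],[0,0,-1.6,0,0,0,2.5],[0,0,-1.6,0,0,0,2.5],[0,0,-1.6,0,0,0,2.5],[0,0,-1.6,0,0,0,2.5],[0,0,-1.6,0,0,0,2.5],[0,0,-0.8,0,0,0,2.5],[0,0,0,0,0,0,2.5],[0,0,0,0,0,0,2.5]]]'
python3 -c "
from h import *
go(.5258,.1652,.20,98.4)"
```

```text
t: 12.33
position: [0.5577, -0.1851, 0.0364]
eef_rot: [[0.196, 0.981, 0.001], [0.981, -0.196, -0.0], [-0.0, 0.001, -1.0]]
wrist_force: [-0.5, -0.8, 3.3]
finger_gap: 0.477
finger_force: 20.0
t: 13.42
position: [0.5574, -0.1849, 0.1961]
eef_rot: [[0.196, 0.981, 0.0], [0.981, -0.196, -0.0], [-0.0, 0.0, -1.0]]
wrist_force: [0.3, -0.7, -1.9]
finger_gap: 0.474
finger_force: 20.0
turn -0.344 shift [35.1   1.99 -0.39] now [ 0.5574 -0.1849  0.1961] psi 78.7 tilt [ 3.e-04 -1.e-04 -1.e+00]
```

```bash
python3 -m inch '[[[0,0,0,0,0,-0.086,2.5],[0,0,0,0,0,-0.086,2.5],[0,0,0,0,0,-0.086,2.5],[0,0,0,0,0,-0.086,2.5],[1.3,0.13,-0.4,0,0,0,2.5],[2.6,0.13,0,0,0,0,2.5],[2.6,0.13,0,0,0,0,2.5],[2.6,0.13,0,0,0,0,2.5],[2.6,0.13,0,0,0,0,2.5],[2.6,0.13,0,0,0,0,2.5],[2.6,0.13,0,0,0,0,2.5],[2.6,0.13,0,0,0,0,2.5],[2.6,0.13,0,0,0,0,2.5],[2.6,0.13,0,0,0,0,2.5],[2.6,0.13,0,0,0,0,2.5],[2.6,0.13,0,0,0,0,2.5],[2.6,0.13,0,0,0,0,2.5],[1.6,0.13,0,0,0,0,2.5],[1,0.13,0,0,0,0,2.5],[0,0,0,0,0,0,2.5]]]'
python3 -m inch '[[[0,0,0,0,0,0,2.5],[0,0,0,0,0,0,2.5]]]'
python3 -c "
from h import *
go(.5258,.1652,.0335,98.4)"
```

```text
t: 15.08
position: [0.5247, 0.167, 0.1995]
eef_rot: [[-0.147, 0.989, -0.001], [0.989, 0.147, 0.0], [0.0, -0.001, -1.0]]
wrist_force: [0.1, 0.8, -1.2]
finger_gap: 0.472
finger_force: 20.0
t: 15.25
position: [0.5252, 0.1644, 0.1998]
eef_rot: [[-0.145, 0.989, -0.001], [0.989, 0.145, -0.001], [-0.0, -0.001, -1.0]]
wrist_force: [1.2, 0.3, -0.9]
finger_gap: 0.477
finger_force: 20.0
turn -0.001 shift [ 0.07  0.07 16.63] now [0.5252 0.1644 0.1998] psi 98.37 tilt [-6.e-04 -5.e-04 -1.e+00]
```

```bash
python3 -m inch '[[[0.07,0.07,1,0,0,0,2.5],[0,0,2,0,0,0,2.5],[0,0,2,0,0,0,2.5],[0,0,2,0,0,0,2.5],[0,0,2,0,0,0,2.5],[0,0,2,0,0,0,2.5],[0,0,2,0,0,0,2.5],[0,0,1.4,0,0,0,2.5],[0,0,0.9,0,0,0,2.5],[0,0,0.6,0,0,0,2.5],[0,0,0.4,0,0,0,2.5],[0,0,0.33,0,0,0,2.5],[0,0,0,0,0,0,2.5],[0,0,0,0,0,0,2.5]]]'
python3 -m inch '[[[0,0,0,0,0,0,4.9],[0,0,0,0,0,0,5.6],[0,0,0,0,0,0,7],[0,0,0,0,0,0,9.19],[0,0,0,0,0,0,9.19],[0,0,0,0,0,0,9.19],[0,0,-1,0,0,0,9.19],[0,0,-2,0,0,0,9.19],[0,0,-2,0,0,0,9.19],[0,0,-2,0,0,0,9.19],[0,0,-2,0,0,0,9.19],[0,0,-2,0,0,0,9.19],[0,0,-2,0,0,0,9.19],[0,0,-2,0,0,0,9.19],[0,0,-2,0,0,0,9.19],[0,0,0,0,0,0,9.19],[0,0,0,0,0,0,9.19]]]'
python3 -c "
from h import *
go(.5432,-.2490,.20,85)"
```

```text
t: 16.42
position: [0.5264, 0.166, 0.0342]
eef_rot: [[-0.146, 0.989, 0.001], [0.989, 0.146, 0.0], [0.0, 0.001, -1.0]]
wrist_force: [0.2, -0.0, -0.6]
finger_gap: 0.481
finger_force: 20.0
t: 17.83
position: [0.5266, 0.1661, 0.2052]
eef_rot: [[-0.146, 0.989, 0.003], [0.989, 0.146, 0.001], [0.0, 0.003, -1.0]]
wrist_force: [-0.7, -0.0, 0.1]
finger_gap: 1.002
finger_force: 0.0
turn 0.234 shift [-41.21   5.27   0.52] now [0.5266 0.1661 0.2052] psi 98.41 tilt [ 2.7e-03  9.0e-04 -1.0e+00]
```

```bash
python3 -m inch '[[[0,0,0,0,0,0.078,9.19],[0,0,0,0,0,0.078,9.19],[0,0,0,0,0,0.078,9.19],[-1.7,0.35,0.4,0,0,0,9.19],[-2.9,0.35,0,0,0,0,9.19],[-2.9,0.35,0,0,0,0,9.19],[-2.9,0.35,0,0,0,0,9.19],[-2.9,0.35,0,0,0,0,9.19],[-2.9,0.35,0,0,0,0,9.19],[-2.9,0.35,0,0,0,0,9.19],[-2.9,0.35,0,0,0,0,9.19],[-2.9,0.35,0,0,0,0,9.19],[-2.9,0.35,0,0,0,0,9.19],[-2.9,0.35,0,0,0,0,9.19],[-2.9,0.35,0,0,0,0,9.19],[-2.9,0.35,0,0,0,0,9.19],[-2.9,0.35,0,0,0,0,9.19],[-1.8,0.35,0,0,0,0,9.19],[0,0,0,0,0,0,9.19]]]'
python3 -m inch '[[[0,0,0,0,0,0,9.19],[0,0,0,0,0,0,9.19]]]'
python3 - <<'E'
from h import *
go(.5432,-.2490,.041,85)
cv2.imwrite("pics/s3.png",cv2.resize(camera("side")[100:340,150:350,::-1],None,fx=2.5,fy=2.5))
E
```

```text
t: 19.42
position: [0.5418, -0.2521, 0.1984]
eef_rot: [[0.09, 0.996, -0.001], [0.996, -0.09, -0.0], [-0.0, -0.001, -1.0]]
wrist_force: [0.4, 0.4, 0.1]
finger_gap: 0.999
finger_force: 0.0
t: 19.58
position: [0.5417, -0.2482, 0.1988]
eef_rot: [[0.087, 0.996, -0.002], [0.996, -0.087, 0.001], [0.001, -0.002, -1.0]]
wrist_force: [-0.1, 0.5, -0.2]
finger_gap: 1.001
finger_force: 0.0
turn -0.0 shift [-0.07  0.16 15.78] now [ 0.5417 -0.2482  0.1988] psi 84.99 tilt [-0.0017  0.0012 -1.    ]
```

View pics/s3.png

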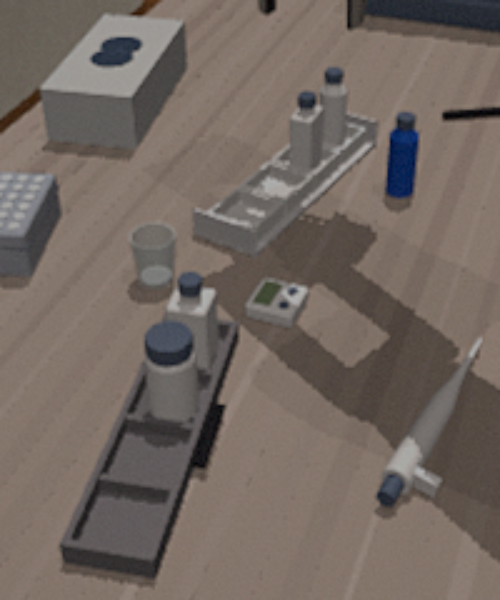

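The jar stands in pocket 3 at (170,370), beside the square at (193,325). Flat (307,130) and tall (333,105) remain. Grasping flat.

```bash
python3 -m inch '[[[-0.07,0.16,1.3,0,0,0,9.19],[0,0,1.8,0,0,0,9.19],[0,0,1.8,0,0,0,9.19],[0,0,1.8,0,0,0,9.19],[0,0,1.8,0,0,0,9.19],[0,0,1.8,0,0,0,9.19],[0,0,1.8,0,0,0,9.19],[0,0,1.8,0,0,0,9.19],[0,0,1.2,0,0,0,9.19],[0,0,0.7,0,0,0,9.19],[0,0,0,0,0,0,7],[0,0,0,0,0,0,6],[0,0,0,0,0,0,5],[0,0,0,0,0,0,4],[0,0,0,0,0,0,3],[0,0,0,0,0,0,1.5],[0,0,0,0,0,0,1.5],[0,0,0,0,0,0,1.5],[0,0,0,0,0,0,1.5],[0,0,0,0,0,0,1.5]]]' 20
python3 -m inch '[[[0,0,0,0,0,0,1.5],[0,0,-0.8,0,0,0,1.5],[0,0,-1.6,0,0,0,1.5],[0,0,-1.6,0,0,0,1.5],[0,0,-1.6,0,0,0,1.5],[0,0,-1.6,0,0,0,1.5],[0,0,-1.6,0,0,0,1.5],[0,0,-1.6,0,0,0,1.5],[0,0,-1.6,0,0,0,1.5],[0,0,-1.6,0,0,0,1.5],[0,0,-1.6,0,0,0,1.5],[0,0,-0.8,0,0,0,1.5],[0,0,0,0,0,0,1.5],[0,0,0,0,0,0,1.5]]]'
python3 -c "
from h import *
go(.5162,.2304,.20,98.4)"
```

```text
t: 21.3
position: [0.544, -0.2499, 0.0418]
eef_rot: [[0.087, 0.996, 0.0], [0.996, -0.087, -0.0], [-0.0, 0.0, -1.0]]
wrist_force: [0.0, 0.4, 1.8]
finger_gap: 0.308
finger_force: 19.8
t: 22.47
position: [0.5439, -0.2499, 0.2018]
eef_rot: [[0.087, 0.996, 0.0], [0.996, -0.087, -0.0], [-0.0, 0.0, -1.0]]
wrist_force: [0.8, -0.3, -0.7]
finger_gap: 0.303
finger_force: 19.8
turn -0.234 shift [47.92  4.27  0.18] now [ 0.5439 -0.2499  0.2018] psi 85.0 tilt [ 4.e-04 -2.e-04 -1.e+00]
```

Gap is 28 mm, as expected for flat. Carrying it to pocket 2.

```bash
python3 -m inch '[[[0,0,0,0,0,-0.078,1.5],[0,0,0,0,0,-0.078,1.5],[0,0,0,0,0,-0.078,1.5],[1.5,0.25,0,0,0,0,1.5],[3,0.25,0,0,0,0,1.5],[3,0.25,0,0,0,0,1.5],[3,0.25,0,0,0,0,1.5],[3,0.25,0,0,0,0,1.5],[3,0.25,0,0,0,0,1.5],[3,0.25,0,0,0,0,1.5],[3,0.25,0,0,0,0,1.5],[3,0.25,0,0,0,0,1.5],[3,0.25,0,0,0,0,1.5],[3,0.25,0,0,0,0,1.5],[3,0.25,0,0,0,0,1.5],[3,0.25,0,0,0,0,1.5],[3,0.25,0,0,0,0,1.5],[3,0.25,0,0,0,0,1.5],[2.5,0.25,0,0,0,0,1.5]]]'
python3 -m inch '[[[1.9,0.25,0,0,0,0,1.5],[0,0,0,0,0,0,1.5],[0,0,0,0,0,0,1.5],[0,0,0,0,0,0,1.5]]]'
python3 -c "
from h import *
go(.5162,.2304,.0385,98.4)"
```

```text
t: 24.05
position: [0.5147, 0.2133, 0.2008]
eef_rot: [[-0.145, 0.989, -0.002], [0.989, 0.145, -0.0], [0.0, -0.002, -1.0]]
wrist_force: [-0.1, 0.0, -0.7]
finger_gap: 0.305
finger_force: 19.8
t: 24.38
position: [0.5151, 0.2297, 0.2011]
eef_rot: [[-0.146, 0.989, -0.001], [0.989, 0.146, -0.001], [-0.001, -0.001, -1.0]]
wrist_force: [0.5, -0.5, -0.7]
finger_gap: 0.307
finger_force: 19.8
turn -0.0 shift [ 0.05  0.12 16.26] now [0.5151 0.2297 0.2011] psi 98.39 tilt [-1.3e-03 -9.0e-04 -1.0e+00]
```

```bash
python3 -m inch '[[[0.05,0.1,1,0,0,0,1.5],[0,0,2,0,0,0,1.5],[0,0,2,0,0,0,1.5],[0,0,2,0,0,0,1.5],[0,0,2,0,0,0,1.5],[0,0,2,0,0,0,1.5],[0,0,2,0,0,0,1.5],[0,0,1.2,0,0,0,1.5],[0,0,0.8,0,0,0,1.5],[0,0,0.6,0,0,0,1.5],[0,0,0.4,0,0,0,1.5],[0,0,0.3,0,0,0,1.5],[0,0,0,0,0,0,1.5],[0,0,0,0,0,0,1.5]]]'
python3 -m inch '[[[0,0,0,0,0,0,3.3],[0,0,0,0,0,0,4],[0,0,0,0,0,0,6],[0,0,0,0,0,0,9.19],[0,0,0,0,0,0,9.19],[0,0,0,0,0,0,9.19],[0,0,0,0,0,0,9.19],[0,0,-1,0,0,0,9.19],[0,0,-2,0,0,0,9.19],[0,0,-2,0,0,0,9.19],[0,0,-2,0,0,0,9.19],[0,0,-2,0,0,0,9.19],[0,0,-2,0,0,0,9.19],[0,0,-2,0,0,0,9.19],[0,0,-2,0,0,0,9.19],[0,0,-2,0,0,0,9.19],[0,0,0,0,0,0,9.19],[0,0,0,0,0,0,9.19]]]'
python3 -c "
from h import *
go(.5300,-.3122,.20,78.7)"
```

```text
t: 25.55
position: [0.5172, 0.231, 0.0393]
eef_rot: [[-0.146, 0.989, 0.001], [0.989, 0.146, 0.0], [0.0, 0.001, -1.0]]
wrist_force: [0.1, -0.5, -1.6]
finger_gap: 0.306
finger_force: 19.8
t: 27.05
position: [0.5174, 0.2311, 0.2103]
eef_rot: [[-0.146, 0.989, 0.002], [0.989, 0.146, 0.001], [0.001, 0.003, -1.0]]
wrist_force: [-0.9, 0.2, -1.5]
finger_gap: 1.002
finger_force: 0.0
turn 0.344 shift [-53.03  11.88   1.03] now [0.5174 0.2311 0.2103] psi 98.41 tilt [ 0.0025  0.0011 -1.    ]
```

```bash
python3 -m inch '[[[0,0,0,0,0,0.086,9.19],[0,0,0,0,0,0.086,9.19],[0,0,0,0,0,0.086,9.19],[0,0,0,0,0,0.086,9.19],[-3.31,0.74,0,0,0,0,9.19],[-3.31,0.74,0,0,0,0,9.19],[-3.31,0.74,0,0,0,0,9.19],[-3.31,0.74,0,0,0,0,9.19],[-3.31,0.74,0,0,0,0,9.19],[-3.31,0.74,0,0,0,0,9.19],[-3.31,0.74,0,0,0,0,9.19],[-3.31,0.74,0,0,0,0,9.19],[-3.31,0.74,0,0,0,0,9.19],[-3.31,0.74,0,0,0,0,9.19],[-3.31,0.74,0,0,0,0,9.19],[-3.31,0.74,0,0,0,0,9.19],[-3.31,0.74,0,0,0,0,9.19],[-3.31,0.74,0,0,0,0,9.19],[-3.31,0.74,0,0,0,0,9.19],[-3.31,0.74,0,0,0,0,9.19]]]'
python3 -m inch '[[[0,0,0,0,0,0,9.19],[0,0,0,0,0,0,9.19],[0,0,0,0,0,0,9.19]]]'
python3 -c "
from h import *
go(.5300,-.3122,.041,78.7)
cv2.imwrite('pics/s4.png',cv2.resize(camera('side')[100:340,150:350,::-1],None,fx=2.5,fy=2.5))"
```

```text
t: 28.72
position: [0.5282, -0.3131, 0.2074]
eef_rot: [[0.196, 0.981, -0.002], [0.981, -0.196, 0.001], [0.001, -0.002, -1.0]]
wrist_force: [0.5, 0.1, -0.0]
finger_gap: 1.001
finger_force: 0.0
t: 28.97
position: [0.5284, -0.3109, 0.2076]
eef_rot: [[0.197, 0.98, -0.002], [0.98, -0.197, 0.002], [0.001, -0.002, -1.0]]
wrist_force: [-0.3, -0.1, 0.8]
finger_gap: 1.004
finger_force: 0.0
turn -0.001 shift [-0.1   0.18 16.66] now [ 0.5284 -0.3109  0.2076] psi 78.67 tilt [-0.0019  0.0016 -1.    ]
```

View pics/s4.png

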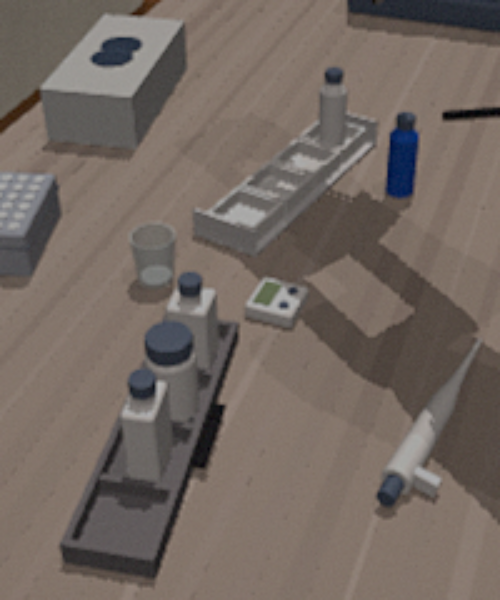

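Flat stands in pocket 2 at (147,430), and the other two are still upright. Only tall (333,105) is left. Grasping it.

```bash
python3 -m inch '[[[-0.1,0.15,1.4,0,0,0,9.19],[0,0,1.9,0,0,0,9.19],[0,0,1.9,0,0,0,9.19],[0,0,1.9,0,0,0,9.19],[0,0,1.9,0,0,0,9.19],[0,0,1.9,0,0,0,9.19],[0,0,1.9,0,0,0,9.19],[0,0,1.9,0,0,0,9.19],[0,0,1.2,0,0,0,9.19],[0,0,0.7,0,0,0,9.19],[0,0,0,0,0,0,7],[0,0,0,0,0,0,6],[0,0,0,0,0,0,5],[0,0,0,0,0,0,4],[0,0,0,0,0,0,3],[0,0,0,0,0,0,2],[0,0,0,0,0,0,2],[0,0,0,0,0,0,2],[0,0,0,0,0,0,2],[0,0,0,0,0,0,2]]]' 20
python3 -m inch '[[[0,0,-0.8,0,0,0,2],[0,0,-1.6,0,0,0,2],[0,0,-1.6,0,0,0,2],[0,0,-1.6,0,0,0,2],[0,0,-1.6,0,0,0,2],[0,0,-1.6,0,0,0,2],[0,0,-1.6,0,0,0,2],[0,0,-1.6,0,0,0,2],[0,0,-1.6,0,0,0,2],[0,0,-1.6,0,0,0,2],[0,0,-0.8,0,0,0,2],[0,0,0,0,0,0,2],[0,0,0,0,0,0,2]]]'
python3 -c "
from h import *
go(.5065,.2957,.20,98.4)"
```

```text
t: 30.68
position: [0.5305, -0.3131, 0.0428]
eef_rot: [[0.196, 0.981, 0.0], [0.981, -0.196, -0.0], [-0.0, 0.0, -1.0]]
wrist_force: [0.2, 0.6, 0.6]
finger_gap: 0.363
finger_force: 20.0
t: 31.77
position: [0.5304, -0.313, 0.2028]
eef_rot: [[0.196, 0.981, 0.0], [0.981, -0.196, -0.0], [-0.0, 0.0, -1.0]]
wrist_force: [-0.1, 0.6, -0.2]
finger_gap: 0.363
finger_force: 20.0
turn -0.344 shift [60.57  6.53  0.28] now [ 0.5304 -0.313   0.2028] psi 78.7 tilt [ 3.e-04 -2.e-04 -1.e+00]
```

```bash
python3 -m inch '[[[0,0,0,0,0,-0.086,2],[0,0,0,0,0,-0.086,2],[0,0,0,0,0,-0.086,2],[0,0,0,0,0,-0.086,2],[1.5,0.32,0,0,0,0,2],[3.2,0.33,0,0,0,0,2],[3.2,0.33,0,0,0,0,2],[3.2,0.33,0,0,0,0,2],[3.2,0.33,0,0,0,0,2],[3.2,0.33,0,0,0,0,2],[3.2,0.33,0,0,0,0,2],[3.2,0.33,0,0,0,0,2],[3.2,0.33,0,0,0,0,2],[3.2,0.33,0,0,0,0,2],[3.2,0.33,0,0,0,0,2],[3.2,0.33,0,0,0,0,2],[3.2,0.33,0,0,0,0,2],[3.2,0.33,0,0,0,0,2],[3.2,0.33,0,0,0,0,2],[3.2,0.33,0,0,0,0,2]]]'
python3 -m inch '[[[3.2,0.33,0,0,0,0,2],[3.2,0.33,0,0,0,0,2],[3.2,0.33,0,0,0,0,2],[1.47,0.3,0,0,0,0,2],[0,0,0,0,0,0,2],[0,0,0,0,0,0,2],[0,0,0,0,0,0,2]]]'
python3 -c "
from h import *
go(.5065,.2957,.0395,98.4)"
```

```text
t: 33.43
position: [0.5086, 0.1863, 0.2018]
eef_rot: [[-0.144, 0.99, -0.002], [0.99, 0.144, -0.0], [-0.0, -0.002, -1.0]]
wrist_force: [1.0, -0.5, -0.9]
finger_gap: 0.365
finger_force: 20.0
t: 34.02
position: [0.5062, 0.2947, 0.2021]
eef_rot: [[-0.146, 0.989, -0.001], [0.989, 0.146, -0.001], [-0.001, -0.001, -1.0]]
wrist_force: [-0.1, -0.8, -1.5]
finger_gap: 0.368
finger_force: 20.0
turn -0.001 shift [ 0.1   0.05 16.26] now [0.5062 0.2947 0.2021] psi 98.37 tilt [-0.0012 -0.0012 -1.    ]
```

```bash
python3 -m inch '[[[0.1,0.05,1,0,0,0,2],[0,0,2,0,0,0,2],[0,0,2,0,0,0,2],[0,0,2,0,0,0,2],[0,0,2,0,0,0,2],[0,0,2,0,0,0,2],[0,0,2,0,0,0,2],[0,0,1.2,0,0,0,2],[0,0,0.8,0,0,0,2],[0,0,0.6,0,0,0,2],[0,0,0.4,0,0,0,2],[0,0,0.3,0,0,0,2],[0,0,0,0,0,0,2],[0,0,0,0,0,0,2]]]'
python3 -m inch '[[[0,0,0,0,0,0,3.8],[0,0,0,0,0,0,4.5],[0,0,0,0,0,0,6],[0,0,0,0,0,0,9.19],[0,0,0,0,0,0,9.19],[0,0,0,0,0,0,9.19],[0,0,0,0,0,0,9.19],[0,0,-1,0,0,0,9.19],[0,0,-2,0,0,0,9.19],[0,0,-2,0,0,0,9.19],[0,0,-2,0,0,0,9.19],[0,0,-2,0,0,0,9.19],[0,0,-2,0,0,0,9.19],[0,0,-2,0,0,0,9.19],[0,0,-2,0,0,0,9.19],[0,0,-2,0,0,0,9.19],[0,0,0,0,0,0,9.19],[0,0,0,0,0,0,9.19]]]'
python3 -m inch '[[[-2,0,0,0,0,0,9.19],[-3,0,0,0,0,0,9.19],[-3,0,0,0,0,0,9.19],[-3,0,0,0,0,0,9.19],[-3,0,0,0,0,0,9.19],[-3,0,0,0,0,0,9.19],[-3,0,0,0,0,0,9.19],[-3,0,0,0,0,0,9.19],[-3,0,0,0,0,0,9.19],[-3,0,0,0,0,0,9.19],[-3,0,0,0,0,0,9.19],[-3,0,0,0,0,0,9.19],[-3,0,0,0,0,0,9.19],[-3,0,0,0,0,0,9.19],[0,0,0,0,0,0,9.19],[0,0,0,0,0,0,9.19]]]'
python3 - <<'E'
from h import *
a=cv2.resize(camera('side')[180:340,150:300,::-1],(390,416));b=cv2.resize(camera('top')[130:230,105:245,::-1],(400,286))
c=np.zeros((416,790,3),np.uint8);c[:,:390]=a;c[:286,390:]=b;cv2.imwrite('pics/f.png',c)
E
```

```text
t: 35.18
position: [0.5075, 0.2971, 0.0403]
eef_rot: [[-0.146, 0.989, 0.001], [0.989, 0.146, 0.0], [0.0, 0.001, -1.0]]
wrist_force: [0.1, 0.1, -1.4]
finger_gap: 0.364
finger_force: 20.0
t: 36.68
position: [0.5077, 0.2971, 0.2112]
eef_rot: [[-0.146, 0.989, 0.002], [0.989, 0.146, 0.001], [0.001, 0.003, -1.0]]
wrist_force: [-0.1, -0.4, 0.4]
finger_gap: 0.998
finger_force: 0.0
t: 38.02
position: [0.5663, -0.1099, 0.2083]
eef_rot: [[-0.144, 0.99, -0.002], [0.99, 0.144, 0.001], [0.001, -0.002, -1.0]]
wrist_force: [-0.7, 0.2, -0.8]
finger_gap: 0.999
finger_force: 0.0
```

View pics/f.png

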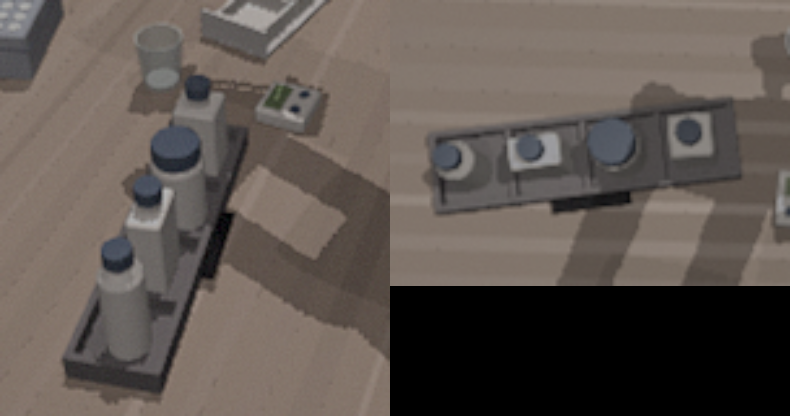

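The final view shows tall, flat, squat and square upright in pockets 1 to 4: side crop (125,300), (152,240), (178,180), (202,130); top crop (452,158), (532,148), (610,143), (690,133). The gripper is clear of them.

```bash
python3 -c "
from station import r
print(r.sign_off())"
```

```text
the job is handed in; nothing more can be done
None
```

All four bottles stand upright in the tray in reverse order (tall, flat, squat, square from left to right), and the job was handed in at about 38 s on the robot's clock.

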